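# Load the ink rack and hold its sprung bar shut

### The job

Put the two loose little ink jars, red and ochre, upright and fully home into the two empty holes of the wooden ink rack, next to the blue one, while the rack's sprung metal bar is still swung open. Then swing the bar by its red knob over the jars, against its spring, right up to its stop, and finish holding it there with the fingers on the knob so that I can put the locking screw in: do not let go, it springs back. Leave everything else on the table where it is.

Things in the scene. Friction and masses are not known exactly. Their poses are not given: they have to be found in the camera images.
- rack: fixed wooden block, 70 mm (own x) by 250 mm (own y) by 24 mm high, on the table; origin at the centre of its underside. Three blind holes of 32 mm in a row along own y at y = -44, 0 and +44 mm, 18 mm deep (floor 6 mm above the table). A steel pivot column (20 mm thick) at own y = +100 mm; a thin stop post (top 76 mm above the table) at own x = +13.5, y = -85 mm
- bore0 (a point): centre of the mouth of the hole at the stop-post end, 24 mm above the table; empty holes show a pale grey felt floor
- bore1 (a point): centre of the mouth of the middle hole, 24 mm above the table
- bore2 (a point): centre of the mouth of the hole nearest the pivot column, 24 mm above the table. Which of the three holes the blue jar occupies varies
- pivot (a point): point on the bar's upright hinge axis, 68 mm above the table. The bar: flat aluminium, 16 mm wide, 185 mm long from this axis, underside 64 mm and top 72 mm above the table (8 mm over seated jars; it strikes a jar that is not down its hole)
- bar (a joint): angle (rad) of the sprung bar about its upright axis. About 0: relaxed, open, pointing along the rack's own -x. Wound counter-clockwise seen from above; at 1.571 it lies along the rack's own -y over all three holes, at its stop. A spring of 0.40 N m/rad pulls it back to 0 (about 5 N at the knob at the stop)
- knob_mid (a point): middle of the red knob, 92 mm above the table: an upright round post on the bar, 14 mm in diameter, 40 mm tall, from 72 to 112 mm above the table, 130 mm from the hinge axis
- jar_red: an ink jar like the others, dark red, cap of the same colour, white label: upright cylinder 26 mm in diameter (cap too), 50 mm tall, about 60 g; origin at the centre of its underside, z up. Starts loose, standing on the table
- jar_ochre: an ink jar like the others, yellow ochre, cap of the same colour, white label: upright cylinder 26 mm in diameter (cap too), 50 mm tall, about 60 g; origin at the centre of its underside, z up. Starts loose, standing on the table
- jar_blue: an ink jar like the others, blue, cap of the same colour, white label: upright cylinder 26 mm in diameter (cap too), 50 mm tall, about 60 g; origin at the centre of its underside, z up. Already stands in one of the rack's holes and stays there; its top is 56 mm above the table
- ink_bottle: bystander: amber bottle with black cap, 40 mm in diameter, 85 mm tall, standing among the loose jars; origin at the centre of its underside
- eraser: bystander: grey eraser with blue sleeve, 45 by 22 by 13 mm, lying among the loose jars; origin at the centre of its underside
- tape: bystander: yellow roll of tape, 70 mm in diameter, 18 mm high; origin at the centre of its underside
- brush_pot: bystander: blue pot with brushes, 76 mm in diameter, about 0.2 m tall with the brushes; origin at the centre of its underside
- cards: bystander: stack of white cards, 100 by 140 by 8 mm; origin at the centre of its underside
- towel_roll: bystander: white paper roll, standing, 110 mm in diameter, 235 mm tall; origin at the centre of its underside
- water_cup: bystander: empty glass cup, 72 mm in diameter, 80 mm tall; origin at the centre of its underside
Not all that is in view belongs to the job. There is more than one size of the jar_red; the job needs the smaller.

How it is judged:
By the outcome, as a careful person would: the job done as asked, in the order asked, and still so for the second after the job is handed in, while the arm keeps its last pose, push and grip.
It also fails if it takes over 72 s, if anything falls off the work surface, if the arm or the gripper's body presses on something with over 40 N, if the wrist force passes 120 N, or if a joint passes its speed limit or range.

### The arm

A 7-joint arm with a two-finger parallel gripper is mounted at the origin on the work surface. World frame = base frame: x ahead of the robot, y to its left, z up, the work surface at z = 0. Lengths are in m, angles in degrees, forces in N, time in s.
With the tool pointing down it reaches from about 0.425 to 0.875 m from the base axis. Payload 4.7 kg.
Tool frame: the origin (TCP) lies at the very end of the fingers, on their centre line; the grasp point (between the pads) lies 19 mm behind it; z points along the fingers, y is the line along which they close (so a half turn about z gives the same grasp; the last joint's range is limited). The gripper opens to 87 mm and grips with 3 to 60 N. Pads are 19 mm wide; open, the fingers measure 117 mm over their backs; the gripper's body (75 mm by 190 mm) begins 51 mm behind the grasp point.
Start: joints at [65.953, 18.392, -4.016, 83.108, 1.295, 78.541, -3.26], TCP at [0.273, -0.59, 0.223] pointing down, gripper open.
Joint ranges: [-163.93, 163.93], [-17.29, 119.83], [-79.2, 71.16], [3.27, 140.29], [-89.18, 269.18], [5.43, 117.66], [-154.24, 154.24]. Speed limits (degrees/s): [147.25, 147.25, 180, 180, 180, 180, 180].

### API

Orientations are given as [roll, pitch, yaw] about the fixed x, y, z axes, in that order (R = Rz(yaw) Ry(pitch) Rx(roll)).
In Python, from cell import get_obs, read_camera, sign_off, silhouettes gives the robot as it stands.
- The arm moves only by the tool play_rows, never from a script. Its argument "steps" is a list that holds one entry, the list of rows, each a list of 7 numbers: the shift along the tool's x, y, z in m, then the turn, a rotation vector about the tool's x, y, z in rad, then the finger opening in m, from 0 to 0.087. A call has 1 to 12 rows; each row shifts and turns the commanded pose from where the row before left it, along the tool's axes as they then stand; what a row does not reach is not made up. A row lasts 1/10 s, in which the tool goes at most 50 mm and 8.59 degrees, less where a joint would pass 70% of its speed; a pose out of reach is approached as far as the arm can. A call is refused whole if a number of a shift passes 0.05 or a number of a turn 0.15, either way. A call with a gripper value outside its range is refused whole. The fingers move at their own pace and stop on an object; "force" is the grip in N (left out, the last holds). Time passes only in rows, so rows that do not move let the fingers close. It gives the time, the measured TCP pose, the force, the opening and the grip force at its end, in the units of the state.
- get_obs(): the state, without advancing time (a new reading comes with each control period).
- read_camera(name): name is "side" or "top" or "wrist"; returns a dict with "frame" (384x512x3 uint8, red, green, blue), "intrinsics" (3x3 intrinsics, pixels), "view" (4x4, takes a point from world to camera coordinates). Camera axes: x right, y up, looking along -z (the intrinsics and any distortion apply to the point x, -y, -z); pixel columns grow to the right and rows downward; lengths in m; the calibration is good to about 2 mm. A picture is of the moment at which its call begins. There is no depth.
- sign_off(): hands the job in; it is judged then, once.
Trained networks look in the newest picture that a camera, given by its name, has taken for a name from the list of things; names that differ only in an ending like _2 or _b are one class to them, and where a whole thing is asked for, a point or a joint stands for the part that bears it (a point fixed in the world has none). Each returns a list of dicts, best first, with "p" (0 to 1); they miss things now and then, are a little off and sometimes report something else, mostly with a low value. They report only what shows in the picture. A call takes as long as a camera call. They do not tell look-alikes from the thing itself.
- silhouettes(camera, name): "pixels" (384x512 bool, what is visible of it) and "extent" ([left, top, right, bottom] in pixels, round what is visible of it).
The state is a dict: "time_s": time; "qpos": joint angles; "joint_velocities": joint speeds; "effort": joint torques, N m; "tool_pos": TCP position; "tool_rot": TCP orientation; "force": force on the tool from outside, world axes, zero at the start; "wrist_torque": the same for the moment, N m; "grip_width": finger opening in m; "grasp_force": force on a finger pad.
Only numpy, scipy, OpenCV 4.12 (cv2) and the standard library are available. Lean on these libraries where they do the work, as an engineer would, in place of code of your own. Each camera call takes 0.05 s, during which the arm holds its last target. There are 200 camera calls.

## Working session

There is one attempt and no reset: what is moved stays moved. The work goes in short steps, Python scripts to look and compute and a tool call to move; the robot and the scene stay as the last step left them, time stands still between calls to the robot, and variables do not carry over. Pictures are saved under pics/ and viewed, at most 10 in all, crops included, and the job is handed in when it is done.

Besides the shell and the picture viewer there is one more tool, called after ">>>" in YAML: its name, and indented under it one key for each argument. play_rows: Moves the arm, as the interface text tells. Its arguments: {"type":"object","properties":{"steps":{"type":"array","items":{"type":"array","items":{"type":"array","items":{"type":"number"}}}},"force":{"type":"number"}},"required":["steps"]}

```bash
ls; mkdir -p pics; python3 - <<'E'
from cell import *
import cv2,numpy as np
o=get_obs();print({k:np.round(v,3).tolist() for k,v in o.items()})
ims=[]
for n in("side","top"):
    c=read_camera(n);print(n,np.round(c["intrinsics"],1).tolist(),np.round(c["view"],3).tolist(),[k for k in c])
    cv2.imwrite(f"pics/{n}0.png",cv2.resize(c["frame"][:,:,::-1],(800,600),interpolation=cv2.INTER_CUBIC))
    for t in("rack","bar","knob_mid","jar_red","jar_ochre","jar_blue","ink_bottle","eraser"):
        for s in silhouettes(n,t): print(n,t,round(s["p"],2),s["extent"],int(s["pixels"].sum()))
E
```

```text
pics
{'time_s': 0.0, 'qpos': [65.953, 18.441, -4.017, 83.175, 1.298, 78.54, -3.261], 'joint_velocities': [0.088, -0.032, 0.085, -0.065, 0.006, -0.018, -0.052], 'effort': [0.0, -49.129, -0.404, -31.253, -0.064, 0.044, 0.0], 'tool_pos': [0.273, -0.589, 0.221], 'tool_rot': [-179.89, 0.008, 24.858], 'force': [0.765, -0.538, 0.279], 'wrist_torque': [-0.029, 0.026, 0.061], 'grasp_force': 0.0, 'grip_width': 0.087}
side [[467.4, 0.0, 250.9], [0.0, 467.4, 192.4], [0.0, 0.0, 1.0]] [[0.399, -0.917, -0.023, -0.255], [0.527, 0.209, 0.823, -0.369], [-0.75, -0.341, 0.567, -1.398], [0.0, 0.0, 0.0, 1.0]] ['frame', 'intrinsics', 'view']
side rack 0.74 [193.8, 180.8, 236.9, 213.1] 633
side knob_mid 0.45 [307.9, 209.5, 319.1, 231.5] 196
side jar_red 0.52 [290.5, 222.3, 304.5, 239.9] 180
side jar_ochre 0.43 [264.1, 226.6, 274.6, 246.3] 111
side jar_blue 0.62 [208.4, 185.3, 214.8, 198.1] 46
side ink_bottle 0.64 [306.9, 206.8, 322.3, 231.0] 244
side ink_bottle 0.18 [142.5, 137.5, 158.3, 175.7] 181
side eraser 0.43 [281.2, 213.9, 286.6, 218.6] 44
top [[418.9, 0.0, 257.0], [0.0, 418.9, 190.6], [0.0, 0.0, 1.0]] [[-0.019, -1.0, -0.007, -0.02], [0.981, -0.02, 0.191, -0.558], [-0.191, -0.003, 0.982, -1.296], [0.0, 0.0, 0.0, 1.0]] ['frame', 'intrinsics', 'view']
top rack 0.9 [147.4, 164.4, 238.6, 230.9] 1730
top bar 0.66 [147.4, 170.1, 167.3, 229.0] 365
top bar 0.52 [148.2, 167.1, 236.3, 228.2] 1719
top knob_mid 0.75 [148.6, 170.8, 167.0, 230.4] 284
top jar_red 0.54 [314.1, 207.0, 328.5, 216.8] 92
top jar_red 0.49 [333.2, 225.4, 345.7, 238.0] 72
top jar_ochre 0.72 [151.2, 166.9, 237.8, 229.8] 1676
top jar_ochre 0.57 [292.2, 223.4, 299.3, 230.5] 66
top jar_blue 0.4 [194.6, 173.6, 201.1, 188.8] 60
top ink_bottle 0.47 [328.0, 182.7, 335.8, 198.5] 155
top eraser 0.62 [291.7, 175.6, 300.4, 189.8] 86
top eraser 0.3 [405.6, 185.7, 477.6, 233.6] 2254
```

View pics/side0.png

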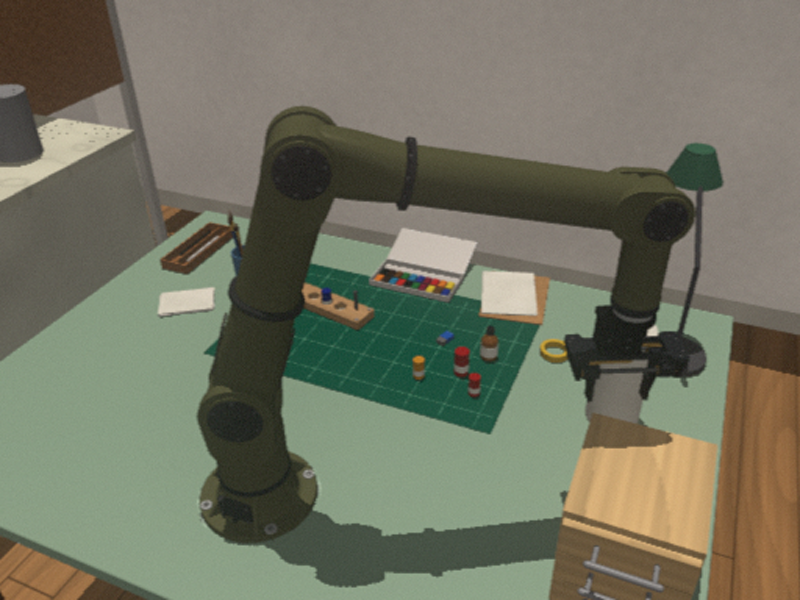

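View pics/top0.png

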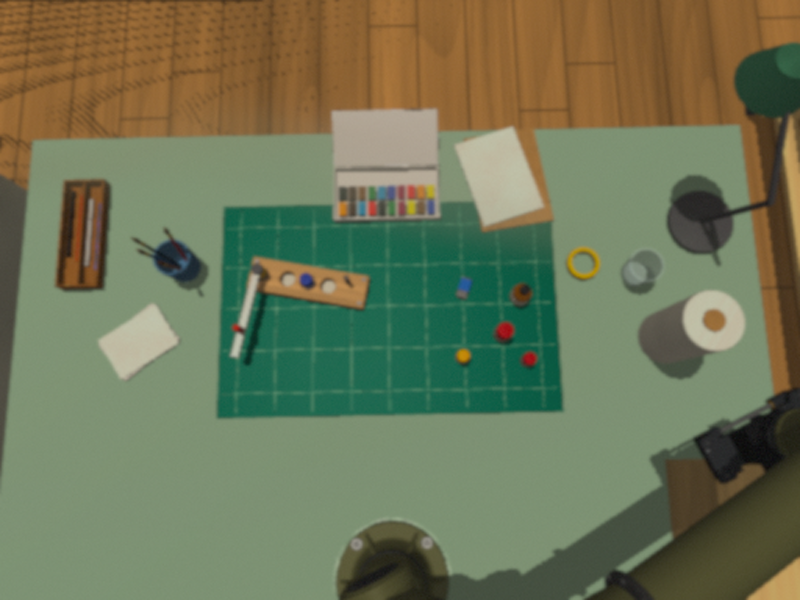

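The top view (800x600 scale) shows the rack at (310,283), with blue in the middle bore and the outer bores empty. The bar points toward the robot, with its knob at (238,328). Things that could pass for the red jar are the large red at (505,331), the small red at (530,359) and the red knob at (238,328). I choose the small one at (530,359). Ochre is at (463,356), and only one jar has that colour.

```bash
cat > h.py <<'E'
from cell import *
import cv2,numpy as np
from scipy.spatial.transform import Rotation as R
def ray(c,uv,z):
    "pixel -> world point on plane z"
    V=c["view"];K=c["intrinsics"]
    d=np.linalg.inv(K)@[uv[0],uv[1],1.];d=V[:3,:3].T@(d*[1,-1,-1]);o=-V[:3,:3].T@V[:3,3]
    return o+d*(z-o[2])/d[2]
def proj(c,p):
    q=c["view"][:3,:3]@np.asarray(p)+c["view"][:3,3];q=c["intrinsics"]@(q*[1,-1,-1]);return q[:2]/q[2]
def blobs(c,lo,hi,amin=12):
    h=cv2.cvtColor(c["frame"],cv2.COLOR_RGB2HSV);m=cv2.inRange(h,np.array(lo),np.array(hi))
    if lo[0]==0 and hi[0]<10: m|=cv2.inRange(h,np.array([172,lo[1],lo[2]]),np.array([180,hi[1],hi[2]]))
    n,l,s,ce=cv2.connectedComponentsWithStats(m)
    return [(np.round(ce[i],1),s[i][:5]) for i in range(1,n) if s[i][4]>=amin],l
E
python3 - <<'E'
from h import *
c=read_camera("top")
for nm,lo,hi in(("red",(0,150,60),(7,255,255)),("ochre",(14,150,90),(28,255,255)),("blue",(105,120,40),(130,255,255)),("wood",(8,60,120),(20,150,255))):
    for ce,s in blobs(c,lo,hi,12 if nm!="wood" else 800)[0]:
        if 130<ce[0]<380 and 120<ce[1]<270:print(nm,ce,s,np.round(ray(c,ce,.05),3))
cv2.imwrite("pics/crop1.png",cv2.resize(c["frame"][150:250,135:355,::-1],(800,364),interpolation=cv2.INTER_CUBIC))
w=read_camera("wrist");o=get_obs()
T=np.linalg.inv(w["view"]);Rt=R.from_euler("xyz",o["tool_rot"],degrees=True).as_matrix()
print("wrist cam in tool",np.round(Rt.T@(T[:3,3]-o["tool_pos"]),3),np.round(Rt.T@T[:3,:3],3),np.round(w["intrinsics"],1).tolist())
E
```

```text
red [262.9 122.8] [262 120   3   7  18] [ 0.788 -0.055  0.05 ]
red [238.  132.7] [237 129   3   8  23] [0.755 0.029 0.05 ]
red [322.8 211.4] [318 206  11  11  93] [ 0.486 -0.24   0.05 ]
red [150.9 209.7] [149 208   5   4  15] [0.503 0.311 0.05 ]
red [338.6 229.4] [335 226   8   8  54] [ 0.427 -0.287  0.05 ]
ochre [268.9 123. ] [267 119   5   8  30] [ 0.787 -0.075  0.05 ]
ochre [274.7 122.3] [273 119   4   8  28] [ 0.789 -0.094  0.05 ]
ochre [263.  132.6] [261 129   5   8  34] [ 0.754 -0.054  0.05 ]
ochre [219.4 133.5] [218 130   4   8  30] [0.754 0.09  0.05 ]
ochre [373.  168.2] [363 158  21  21 172] [ 0.625 -0.41   0.05 ]
ochre [331.4 187.5] [329 183   8   9  29] [ 0.563 -0.271  0.05 ]
ochre [296.1 227.5] [292 224   9   8  58] [ 0.436 -0.152  0.05 ]
blue [195.7 179. ] [193 176   6   7  30] [0.601 0.168 0.05 ]
blue [297.3 181.8] [294 178   7   8  37] [ 0.584 -0.162  0.05 ]
wood [201.4 181. ] [ 162  165   74   32 1195] [0.594 0.149 0.05 ]
wrist cam in tool [ 0.081  0.001 -0.161] [[-0.     0.955  0.296]
 [ 1.     0.     0.001]
 [ 0.001  0.296 -0.955]] [[326.3, 0.0, 253.1], [0.0, 326.3, 188.5], [0.0, 0.0, 1.0]]
```

View pics/crop1.png

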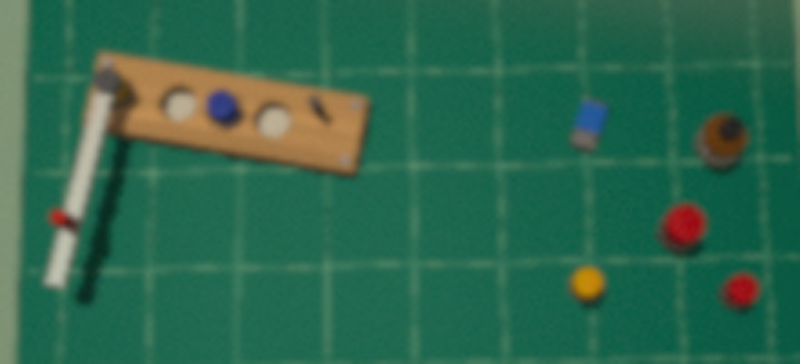

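Small red jar is clearly smaller than its neighbour: small at crop (741,290), large at (685,225). Moving over it to refine with the wrist camera.

>>> play_rows:
  steps:
    - [[0.0336,-0.026,0,0,0,0,0.05],[0.0336,-0.026,0,0,0,0,0.05],[0.0336,-0.026,0,0,0,0,0.05],[0.0336,-0.026,0,0,0,0,0.05],[0.0336,-0.026,0.0155,0,0,0,0.05],[0.0336,-0.026,0.0155,0,0,0,0.05],[0.0336,-0.026,0.0155,0,0,0,0.05],[0.0336,-0.026,0.0155,0,0,0,0.05],[0,0,0,0,0,-0.115,0.05],[0,0,0,0,0,-0.115,0.05],[0,0,0,0,0,0,0.05],[0,0,0,0,0,0,0.05]]
  force: 15

```text
time_s: 2.2
tool_pos: [0.4296, -0.2883, 0.1607]
tool_rot: [180.0, -0.0, 37.9]
force: [-0.4, -0.2, 0.1]
grip_width: 0.0501
grasp_force: 0.0
```

```bash
cat >> h.py <<'E'
def go(t,yaw=None):
    "print shift in tool axes from measured pose to world target t, then turn about tool z"
    o=get_obs();Rt=R.from_euler("xyz",o["tool_rot"],degrees=True)
    print("t",round(o["time_s"],2),"pos",np.round(o["tool_pos"],4),"rot",np.round(o["tool_rot"],2),"F",np.round(o["force"],1),"grip",round(o["grip_width"],4),round(o["grasp_force"],1))
    print("shift",np.round(Rt.inv().apply(np.asarray(t)-o["tool_pos"]),4),end=" ")
    if yaw is not None: print("turn",np.round((Rt.inv()*R.from_euler("xyz",[180,0,yaw],degrees=True)).as_rotvec(),3))
    else: print()
E
python3 - <<'E'
from h import *
go([.427,-.287,.16],38)
c=read_camera("wrist")
for nm,lo,hi in(("red",(0,150,60),(7,255,255)),("ochre",(14,150,90),(28,255,255))):
    for ce,s in blobs(c,lo,hi,60)[0]: print(nm,ce,s,np.round(ray(c,ce,.05),4))
cv2.imwrite("pics/w1.png",c["frame"][:,:,::-1])
E
```

```text
t 2.2 pos [ 0.4296 -0.2883  0.1607] rot [179.98  -0.    37.85] F [-0.4 -0.2  0.1] grip 0.0501 0.0
shift [-0.0013 -0.0027  0.0007] turn [ 0.    -0.    -0.003]
red [245.5  98.3] [ 225   77   42   44 1450] [ 0.4837 -0.2395  0.05  ]
red [251.7 184.5] [237 168  30  33 744] [ 0.4296 -0.2877  0.05  ]
ochre [344.  49.] [ 325   21   49   53 1324] [ 0.5594 -0.2771  0.05  ]
ochre [482.7  91.3] [ 459   49   53   80 1913] [ 0.6043 -0.3859  0.05  ]
ochre [127.3  78.6] [ 108   61   40   35 1093] [ 0.4383 -0.1565  0.05  ]
ochre [143.2 288.2] [135 260  20  56 485] [ 0.2831 -0.2689  0.05  ]
ochre [366.7 304.4] [363 295   8  20 104] [ 0.4019 -0.4518  0.05  ]
ochre [426.7 338.7] [ 355  328  145   21 2597] [ 0.4095 -0.5286  0.05  ]
ochre [227.5 341.8] [ 148  334  163   15 2116] [ 0.282  -0.3708  0.05  ]
```

View pics/w1.png

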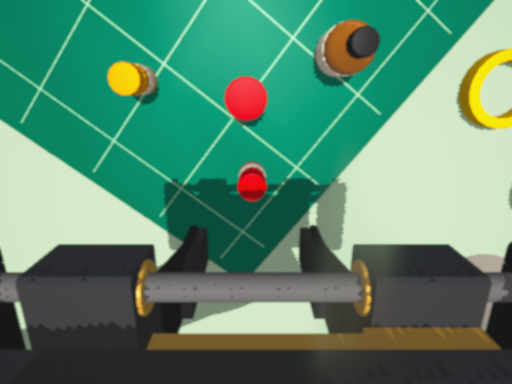

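Wrist view: small red cap top at about (252,187), large red at (246,98), ochre at (124,78). Small red lies right under the tool, at about (0.4285, -0.2885). Descending.

>>> play_rows:
  steps:
    - [[-0.001,-0.0005,0.034,0,0,0,0.05],[0,0,0.034,0,0,0,0.05],[0,0,0.034,0,0,0,0.05],[0,0,0.0337,0,0,0,0.05],[0,0,0,0,0,0,0.05],[0,0,0,0,0,0,0.05],[0,0,0,0,0,0,0.01],[0,0,0,0,0,0,0.01],[0,0,0,0,0,0,0.01],[0,0,0,0,0,0,0.01],[0,0,0,0,0,0,0.01],[0,0,0,0,0,0,0.01]]
  force: 20

```text
time_s: 3.45
tool_pos: [0.429, -0.2886, 0.0256]
tool_rot: [179.9, -0.0, 38.0]
force: [-0.7, 1.2, 4.9]
grip_width: 0.0257
grasp_force: 19.9
```

>>> play_rows:
  steps:
    - [[0,0,-0.02,0,0,0,0.01],[0,0,-0.04,0,0,0,0.01],[0,0,-0.04,0,0,0,0.01],[0,0,-0.035,0,0,0,0.01],[0,0,0,0,0,-0.14,0.01],[0,0,0,0,0,-0.14,0.01],[0,0,0,0,0,-0.14,0.01],[0,0,0,0,0,-0.14,0.01],[0,0,0,0,0,-0.14,0.01],[0,0,0,0,0,-0.053,0.01],[0,0,0,0,0,0,0.01]]

```text
time_s: 4.55
tool_pos: [0.4282, -0.2882, 0.1593]
tool_rot: [-180.0, -0.0, 81.2]
force: [1.2, 0.6, -0.3]
grip_width: 0.0253
grasp_force: 19.9
```

```bash
python3 - <<'E'
from h import *
from scipy.optimize import least_squares
go([.56,.10,.16],81)
c=read_camera("top")
# rack: wood top outline + grey bores
s=max(silhouettes("top","rack"),key=lambda s:s["p"]);print(s["p"],s["extent"])
h=cv2.cvtColor(c["frame"],cv2.COLOR_RGB2HSV)
for u,v in((190,178),(196,179),(210,183)):print(h[v-1:v+2,u].tolist())
m=cv2.inRange(h,np.array([8,60,110]),np.array([22,190,255]));m[:,:155]=0;m[:160]=0;m[205:]=0;m[:,245:]=0
m=cv2.morphologyEx(m,cv2.MORPH_CLOSE,np.ones((9,9)))
p=cv2.findNonZero(m)[:,0]
W=np.array([ray(c,q,.024)[:2] for q in p]);r=cv2.minAreaRect((W*1000).astype(np.float32));print("rack rect mm",r)
h2=cv2.inRange(h,np.array([0,0,120]),np.array([30,60,255]));n,l,st,ce=cv2.connectedComponentsWithStats(h2)
for i in range(1,n):
    if 165<ce[i][0]<230 and 160<ce[i][1]<205 and st[i][4]>5:print("grey",ce[i],st[i],ray(c,ce[i],.006))
E
```

```text
t 4.55 pos [ 0.4282 -0.2882  0.1593] rot [-1.7996e+02 -2.0000e-02  8.1170e+01] F [ 1.2  0.6 -0.3] grip 0.0253 19.9
shift [ 0.4038  0.0707 -0.0006] turn [-0.001 -0.     0.003]
0.61 [150.2, 168.2, 238.9, 230.7]
[[16, 122, 182], [15, 118, 181], [15, 120, 178]]
[[115, 156, 137], [114, 159, 138], [115, 154, 137]]
[[20, 53, 198], [20, 53, 198], [20, 53, 199]]
rack rect mm ((601.1508178710938, 167.5793914794922), (250.00523376464844, 71.296142578125), 78.87648010253906)
grey [183.90322581 178.48387097] [181 176   7   6  31] [0.61315883 0.21433785 0.006     ]
grey [209.78787879 182.81818182] [207 180   7   7  33] [0.59644518 0.12725791 0.006     ]
```

>>> play_rows:
  steps:
    - [[0.0435,0.0093,-0.001,0,0,0,0.01],[0.0435,0.0093,-0.001,0,0,0,0.01],[0.0435,0.0093,-0.001,0,0,0,0.01],[0.0435,0.0093,-0.001,0,0,0,0.01],[0.0435,0.0093,-0.001,0,0,0,0.01],[0.0435,0.0093,-0.001,0,0,0,0.01],[0.0435,0.0093,-0.001,0,0,0,0.01],[0.0435,0.0093,-0.001,0,0,0,0.01],[0.0435,0.0093,-0.001,0,0,0,0.01],[0.0435,0.0093,-0.001,0,0,0,0.01],[0.0435,0.0093,-0.001,0,0,0.038,0.01],[0,0,0,0,0,0,0.01]]

```text
time_s: 5.85
tool_pos: [0.6026, 0.1778, 0.1707]
tool_rot: [-179.9, -0.4, 79.4]
force: [-0.7, 0.6, -0.7]
grip_width: 0.0256
grasp_force: 19.9
```

```bash
python3 - <<'E'
from h import *
go([.610,.211,.16],79)
c=read_camera("wrist")
# predicted rack points drawn on the picture
f=c["frame"][:,:,::-1].copy();y=np.radians(-11);M=np.array([[np.cos(y),-np.sin(y)],[np.sin(y),np.cos(y)]])
C=np.array([.602,.168])
for a,b,z in((0,-.044,.024),(0,.044,.024),(0,0,.056),(.035,.125,.024),(-.035,.125,.024),(.035,-.125,.024),(-.035,-.125,.024),(0,.1,.072),(-.13,.1,.112)):
    u=proj(c,[*(C+M@[a,b]),z]);print((a,b,z),np.round(u,1));cv2.drawMarker(f,tuple(int(round(k)) for k in u),(255,0,255),0,9)
cv2.imwrite("pics/w2.png",f)
h=cv2.cvtColor(c["frame"],cv2.COLOR_RGB2HSV)
n,l,st,ce=cv2.connectedComponentsWithStats(cv2.inRange(h,np.array([0,0,110]),np.array([30,70,255])))
for i in range(1,n):
    if 150<st[i][4]<6000:print("grey",ce[i],st[i],ray(c,ce[i],.006))
E
```

```text
t 5.85 pos [0.6026 0.1778 0.1707] rot [-179.92   -0.36   79.45] F [-0.7  0.6 -0.7] grip 0.0256 19.9
shift [0.034  0.0012 0.0109] turn [-0.001 -0.006  0.008]
(0, -0.044, 0.024) [254.1 225.9]
(0, 0.044, 0.024) [254.9 139.9]
(0, 0, 0.056) [254.6 194.6]
(0.035, 0.125, 0.024) [295.8  47.5]
(-0.035, 0.125, 0.024) [215.7  46.9]
(0.035, -0.125, 0.024) [285.4 294.5]
(-0.035, -0.125, 0.024) [221.5 294. ]
(0, 0.1, 0.072) [255.9  75.1]
(-0.13, 0.1, 0.112) [52.2 70.8]
grey [29.23097826 67.30706522] [ 10  55  62  25 736] [0.4137999  0.31459489 0.006     ]
grey [170.26417666  72.58478735] [  80   54  189   39 3668] [0.54300068 0.28573908 0.006     ]
grey [253.17138599 138.20119225] [239 124  29  29 671] [0.60862887 0.21059675 0.006     ]
grey [472.51826433 223.6599513 ] [ 391  186  121   87 4517] [0.82470341 0.07658562 0.006     ]
grey [251.05048077 221.40384615] [230 213  45  24 416] [0.58996535 0.12295327 0.006     ]
grey [ 32.98862642 291.32633421] [   0  283   68   18 1143] [0.32589545 0.08346119 0.006     ]
grey [252.0446593 291.3393186] [ 191  282  124   19 2172] [0.57496955 0.03712681 0.006     ]
grey [472.81479565 307.18158303] [ 439  283   60   68 1933] [ 0.82590928 -0.03139365  0.006     ]
```

View pics/w2.png

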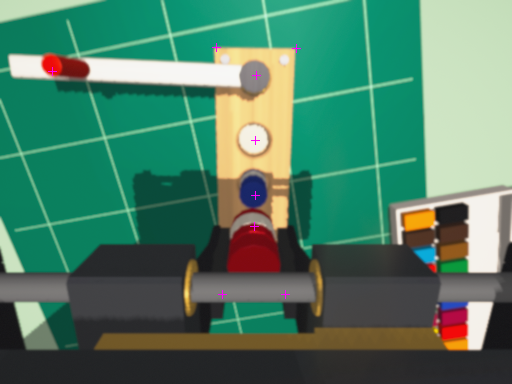

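Wrist view: the rack prediction matches. The bore2 felt is at (253,138), blue at (254,190), and the red jar hangs upright between the fingers. Moving over bore2.

>>> play_rows:
  steps:
    - [[0.017,0,0.03,0,0,0.008,0.01],[0.0178,0,0.03,0,0,0,0.01],[0,0,0.03,0,0,0,0.01],[0,0,0.018,0,0,0,0.01],[0,0,0,0,0,0,0.01],[0,0,0,0,0,0,0.01],[0,0,0,0,0,0,0.01],[0,0,0,0,0,0,0.01]]

```text
time_s: 6.7
tool_pos: [0.611, 0.2029, 0.0647]
tool_rot: [179.8, -0.1, 78.5]
force: [0.5, -0.3, -1.4]
grip_width: 0.0256
grasp_force: 19.9
```

```bash
python3 - <<'E'
from h import *
go([.609,.212,.031],79)
c=read_camera("wrist");go([.609,.212,.031],79)
f=cv2.resize(c["frame"][90:300,130:380,::-1],(750,630)[:2],interpolation=cv2.INTER_CUBIC)[:600]
cv2.imwrite("pics/w3.png",f)
E
```

```text
t 6.7 pos [0.611  0.2029 0.0647] rot [ 1.7984e+02 -6.0000e-02  7.8500e+01] F [ 0.5 -0.3 -1.4] grip 0.0256 19.9
shift [ 0.0084 -0.0039  0.0337] turn [ 0.003 -0.001 -0.009]
t 6.75 pos [0.6108 0.203  0.0644] rot [ 1.7986e+02 -5.0000e-02  7.8510e+01] F [ 0.4 -0.  -0.6] grip 0.0255 19.9
shift [ 0.0085 -0.0037  0.0334] turn [ 0.002 -0.001 -0.009]
```

View pics/w3.png

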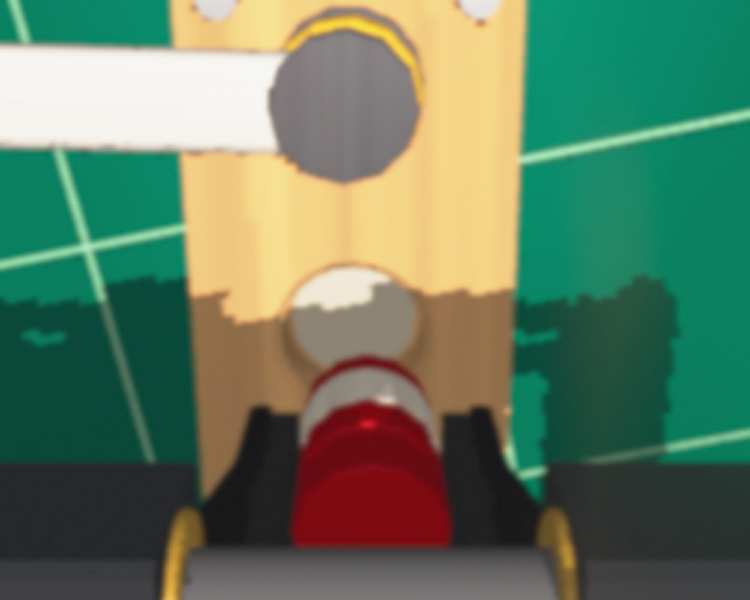

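The red jar's bottom is just below the bore2 felt in the view (crop: jar at column 371, hole at column 354), which agrees with the computed shift (+8.5, -3.7 mm). Shifting, then lowering.

>>> play_rows:
  steps:
    - [[0.0045,-0.002,0,0,0,-0.009,0.01],[0.004,-0.0017,0,0,0,0,0.01],[0,0,0.005,0,0,0,0.01],[0,0,0.004,0,0,0,0.01],[0,0,0,0,0,0,0.01],[0,0,0,0,0,0,0.01]]

```text
time_s: 7.35
tool_pos: [0.6077, 0.2117, 0.0533]
tool_rot: [-180.0, 0.0, 79.0]
force: [0.7, 0.2, -0.2]
grip_width: 0.0255
grasp_force: 19.9
```

```bash
python3 - <<'E'
from h import *
go([.609,.212,.031],79)
E
```

```text
t 7.35 pos [0.6077 0.2117 0.0533] rot [-1.7996e+02  3.0000e-02  7.9050e+01] F [ 0.7  0.2 -0.2] grip 0.0255 19.9
shift [0.0005 0.0013 0.0223] turn [-0.001  0.001  0.001]
```

>>> play_rows:
  steps:
    - [[0.0005,0.0012,0.003,0,0,0,0.01],[0,0,0.004,0,0,0,0.01],[0,0,0.004,0,0,0,0.01],[0,0,0.004,0,0,0,0.01],[0,0,0,0,0,0,0.01],[0,0,0,0,0,0,0.01]]

```text
time_s: 7.95
tool_pos: [0.609, 0.2123, 0.0386]
tool_rot: [-180.0, 0.0, 79.1]
force: [-0.3, 0.4, -0.3]
grip_width: 0.0255
grasp_force: 19.9
```

>>> play_rows:
  steps:
    - [[0,0,0.003,0,0,0,0.01],[0,0,0.003,0,0,0,0.01],[0,0,0.0015,0,0,0,0.01],[0,0,0,0,0,0,0.01],[0,0,0,0,0,0,0.01]]

```text
time_s: 8.45
tool_pos: [0.6091, 0.2124, 0.0317]
tool_rot: [180.0, 0.0, 79.1]
force: [-1.5, -0.3, 2.9]
grip_width: 0.0257
grasp_force: 19.9
```

>>> play_rows:
  steps:
    - [[0,0,0,0,0,0,0.05],[0,0,0,0,0,0,0.05],[0,0,0,0,0,0,0.05],[0,0,-0.03,0,0,0,0.05],[0,0,-0.04,0,0,0,0.05],[0,0,-0.04,0,0,0,0.05],[0,0,-0.02,0,0,0,0.05]]

```text
time_s: 9.15
tool_pos: [0.6106, 0.2132, 0.1653]
tool_rot: [179.7, -0.1, 79.1]
force: [-0.5, 0.0, -0.2]
grip_width: 0.0494
grasp_force: 0.0
```

>>> play_rows:
  steps:
    - [[-0.0393,-0.0099,0,0,0,0,0.05],[-0.0393,-0.0099,0,0,0,0,0.05],[-0.0393,-0.0099,0,0,0,0,0.05],[-0.0393,-0.0099,0,0,0,0,0.05],[-0.0393,-0.0099,0,0,0,0,0.05],[-0.0393,-0.0099,0,0,0,0,0.05],[-0.0393,-0.0099,0,0,0,0,0.05],[-0.0393,-0.0099,0,0,0,0,0.05],[-0.0393,-0.0099,0,0,0,0,0.05],[-0.0393,-0.0099,0,0,0,0,0.05],[0,0,0,0,0,0,0.05],[0,0,0,0,0,0,0.05]]

```text
time_s: 10.35
tool_pos: [0.4371, -0.1554, 0.1614]
tool_rot: [180.0, -0.0, 78.9]
force: [0.5, 0.7, 0.9]
grip_width: 0.0502
grasp_force: 0.0
```

```bash
python3 - <<'E'
from h import *
read_camera("top");c=read_camera("wrist")
for ce,s in blobs(c,(14,150,90),(28,255,255),200)[0]: print("ochre",ce,s,np.round(ray(c,ce,.05),4), "low edge centre",np.round(ray(c,(s[0]+s[2]/2,s[1]+s[3]-s[2]/2),.05),4))
go([.437,-.155,.025],79)
cv2.imwrite("pics/w4.png",c["frame"][:,:,::-1])
E
```

```text
ochre [251.3 180.7] [237 164  30  33 776] [ 0.4369 -0.1506  0.05  ] low edge centre [ 0.4372 -0.1518  0.05  ]
ochre [143.4 286.9] [136 260  19  56 486] [ 0.3143 -0.2352  0.05  ] low edge centre [ 0.3099 -0.2571  0.05  ]
ochre [335.  340.2] [ 148  328  352   21 5319] [ 0.4884 -0.3331  0.05  ] low edge centre [ 0.4998 -0.1557  0.05  ]
t 10.45 pos [ 0.4379 -0.1536  0.1614] rot [ 1.7998e+02 -2.0000e-02  7.9150e+01] F [ 0.7 -0.2  0.3] grip 0.05 0.0
shift [-0.0016 -0.0007  0.1364] turn [ 0.    -0.     0.003]
```

View pics/w4.png

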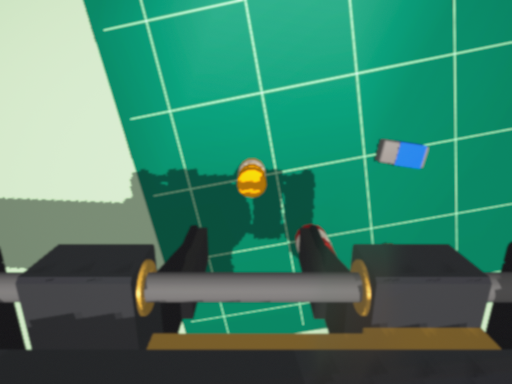

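Wrist view: the ochre cap is at (252,182), nearly centred under the fingers. The large red is well clear at (312,240). Grasping.

>>> play_rows:
  steps:
    - [[0.0014,-0.001,0.034,0,0,0,0.05],[0,0,0.034,0,0,0,0.05],[0,0,0.034,0,0,0,0.05],[0,0,0.0335,0,0,0,0.05],[0,0,0,0,0,0,0.05],[0,0,0,0,0,0,0.05],[0,0,0,0,0,0,0.01],[0,0,0,0,0,0,0.01],[0,0,0,0,0,0,0.01],[0,0,0,0,0,0,0.01],[0,0,0,0,0,0,0.01],[0,0,0,0,0,0,0.01]]
  force: 20

```text
time_s: 11.65
tool_pos: [0.4371, -0.1536, 0.0266]
tool_rot: [179.9, 0.0, 79.0]
force: [-1.4, -0.4, 6.4]
grip_width: 0.0253
grasp_force: 19.9
```

>>> play_rows:
  steps:
    - [[0,0,-0.02,0,0,0,0.01],[0,0,-0.04,0,0,0,0.01],[0,0,-0.04,0,0,0,0.01],[0,0,-0.035,0,0,0,0.01],[0,0,0,0,0,0,0.01],[0,0,0,0,0,0,0.01]]

```text
time_s: 12.25
tool_pos: [0.4368, -0.1534, 0.1611]
tool_rot: [179.9, 0.0, 79.0]
force: [-0.0, -0.1, -0.7]
grip_width: 0.0254
grasp_force: 19.9
```

```bash
python3 - <<'E'
from h import *
go([.592,.1255,.16],79)
E
```

```text
t 12.25 pos [ 0.4368 -0.1534  0.1611] rot [1.7994e+02 4.0000e-02 7.9050e+01] F [-0.  -0.1 -0.7] grip 0.0254 19.9
shift [0.3033 0.0994 0.001 ] turn [0.001 0.001 0.001]
```

>>> play_rows:
  steps:
    - [[0.0383,0.0142,0,0,0,0,0.01],[0.0383,0.0142,0,0,0,0,0.01],[0.0383,0.0142,0,0,0,0,0.01],[0.0383,0.0142,0,0,0,0,0.01],[0.0383,0.0142,0,0,0,0,0.01],[0.0383,0.0142,0,0,0,0,0.01],[0.0383,0.0142,0,0,0,0,0.01],[0,0,0,0,0,0,0.01],[0,0,0,0,0,0,0.01],[0,0,0,0,0,0,0.01]]

```text
time_s: 13.25
tool_pos: [0.584, 0.0896, 0.1592]
tool_rot: [-179.8, 0.1, 79.0]
force: [0.1, -0.1, -0.8]
grip_width: 0.0253
grasp_force: 19.9
```

```bash
python3 - <<'E'
from h import *
c=read_camera("wrist");go([.592,.125,.06],79)
h=cv2.cvtColor(c["frame"],cv2.COLOR_RGB2HSV)
n,l,st,ce=cv2.connectedComponentsWithStats(cv2.inRange(h,np.array([0,0,90]),np.array([30,70,255])))
for i in range(1,n):
    if 150<st[i][4]<3000 and 200<ce[i][0]<300:print("grey",ce[i],st[i],ray(c,ce[i],.006),ray(c,ce[i],.024))
for nm,lo,hi in(("red",(0,150,60),(7,255,255)),("blue",(105,120,40),(130,255,255))):
    for q,s in blobs(c,lo,hi,100)[0]: print(nm,q,s,ray(c,q,.056))
print("pred",proj(c,[.592,.1255,.024]))
cv2.imwrite("pics/w5.png",c["frame"][:,:,::-1])
E
```

```text
t 13.3 pos [0.5843 0.0893 0.1597] rot [-1.799e+02  9.000e-02  7.894e+01] F [-0.2 -1.  -0.8] grip 0.0253 19.9
shift [0.0367 0.0009 0.0996] turn [-0.002  0.002 -0.001]
grey [254.56462585 135.56598639] [240 121  31  30 735] [0.59203951 0.12510819 0.006     ] [0.59248536 0.12762644 0.024     ]
grey [251.19607843 217.77591036] [230 210  45  23 357] [0.57245394 0.0422204  0.006     ] [0.57402097 0.04948356 0.024     ]
red [254.3  28.2] [ 238    9   34   40 1052] [0.60804212 0.209504   0.056     ]
red [442.5 196.2] [425 185  36  25 680] [0.74103056 0.05078891 0.056     ]
red [475.9 262.9] [430 238  64  35 594] [ 0.76950582 -0.02013594  0.056     ]
blue [255.   87.7] [240  72  31  33 792] [0.60062177 0.16831644 0.056     ]
blue [477.8 228.4] [461 218  34  22 576] [0.77087312 0.014507   0.056     ]
blue [446.4 306.5] [435 302  25  11 225] [ 0.74225735 -0.06269093  0.056     ]
pred [254.48426855 137.97489679]
```

View pics/w5.png

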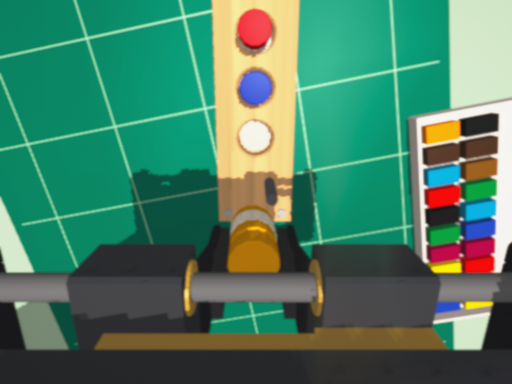

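Wrist view: red sits in bore2 (254,28), blue in the middle (255,88), and the bore0 felt is at (254.5,135.5), matching the prediction. Placing ochre.

>>> play_rows:
  steps:
    - [[0.02,0.0008,0,0,0,0,0.01],[0.0165,0,0.02,0,0,0,0.01],[0,0,0.03,0,0,0,0.01],[0,0,0.03,0,0,0,0.01],[0,0,0.024,0,0,0,0.01],[0,0,0,0,0,0,0.01],[0,0,0,0,0,0,0.01],[0,0,0,0,0,0,0.01]]

```text
time_s: 14.1
tool_pos: [0.594, 0.1265, 0.0587]
tool_rot: [179.8, -0.0, 79.0]
force: [0.4, 0.3, -0.4]
grip_width: 0.0252
grasp_force: 19.9
```

```bash
python3 - <<'E'
from h import *
go([.592,.1252,.032],79)
E
```

```text
t 14.1 pos [0.594  0.1265 0.0587] rot [ 1.7984e+02 -4.0000e-02  7.9000e+01] F [ 0.4  0.3 -0.4] grip 0.0252 19.9
shift [-0.0017 -0.0018  0.0267] turn [ 0.003 -0.001  0.   ]
```

>>> play_rows:
  steps:
    - [[-0.0012,-0.0016,0,0,0,0,0.01],[0,0,0.005,0,0,0,0.01],[0,0,0.005,0,0,0,0.01],[0,0,0.004,0,0,0,0.01],[0,0,0.004,0,0,0,0.01],[0,0,0,0,0,0,0.01],[0,0,0,0,0,0,0.01]]

```text
time_s: 14.8
tool_pos: [0.5909, 0.126, 0.0386]
tool_rot: [-180.0, 0.0, 79.1]
force: [-0.5, -0.7, -0.7]
grip_width: 0.0252
grasp_force: 19.9
```

>>> play_rows:
  steps:
    - [[0,0,0.003,0,0,0,0.01],[0,0,0.003,0,0,0,0.01],[0,0,0.0008,0,0,0,0.01],[0,0,0,0,0,0,0.01],[0,0,0,0,0,0,0.01]]

```text
time_s: 15.3
tool_pos: [0.5912, 0.1261, 0.0326]
tool_rot: [180.0, 0.0, 79.1]
force: [-2.5, 1.0, 4.5]
grip_width: 0.0251
grasp_force: 19.9
```

>>> play_rows:
  steps:
    - [[0,0,0,0,0,0,0.05],[0,0,0,0,0,0,0.05],[0,0,0,0,0,0,0.05],[0,0,-0.03,0,0,0,0.05],[0,0,-0.045,0,0,0,0.05],[0,0,-0.045,0,0,0,0.05],[0,0,-0.045,0,0,0,0.05],[0,0,0,0,0,0,0.05],[0,0,0,0,0,0,0.05]]

```text
time_s: 16.2
tool_pos: [0.5917, 0.1261, 0.1981]
tool_rot: [179.9, -0.0, 79.1]
force: [0.0, -0.1, -0.9]
grip_width: 0.0498
grasp_force: 0.0
```

>>> play_rows:
  steps:
    - [[0.0296,-0.0252,0,0,0,0,0.05],[0.0296,-0.0252,0,0,0,0,0.05],[0.0296,-0.0252,0,0,0,0,0.05],[0.0296,-0.0252,0,0,0,0,0.05],[0.0296,-0.0252,0,0,0,0.14,0.05],[0,0,0,0,0,0.14,0.05],[0,0,0,0,0,0.14,0.05],[0,0,0,0,0,0.14,0.05],[0,0,0,0,0,0.14,0.05],[0,0,0,0,0,0.14,0.05],[0,0,0,0,0,0,0.05],[0,0,0,0,0,0,0.05]]

```text
time_s: 17.4
tool_pos: [0.4948, 0.2947, 0.1956]
tool_rot: [-180.0, 0.1, 31.1]
force: [-0.2, -0.5, 0.7]
grip_width: 0.0501
grasp_force: 0.0
```

```bash
python3 - <<'E'
from h import *
t=read_camera("top")
for nm,lo,hi in(("red",(0,150,60),(7,255,255)),("ochre",(14,150,90),(28,255,255)),("blue",(105,120,40),(130,255,255))):
    for q,s in blobs(t,lo,hi,12)[0]:
        if 140<q[0]<240 and 160<q[1]<240:print("top",nm,q,s,ray(t,q,.056))
c=read_camera("wrist");go([.495,.297,.077])
for q,s in blobs(c,(0,150,50),(7,255,255),100)[0]: print("red",q,s,ray(c,q,.112))
f=np.hstack([c["frame"][:,:,::-1],cv2.resize(t["frame"][150:246,130:258,::-1],(512,384),interpolation=cv2.INTER_CUBIC)])
cv2.imwrite("pics/w6.png",cv2.resize(f,(800,300)))
E
```

```text
top red [182.8 176.8] [179 173   8   8  50] [0.60741619 0.20891167 0.056     ]
top ochre [208.2 180.8] [203 176  11  11  82] [0.59242359 0.12649832 0.056     ]
top blue [195.7 179. ] [193 176   6   7  30] [0.5992343  0.16700384 0.056     ]
t 17.5 pos [0.4951 0.295  0.1962] rot [-1.7999e+02  8.0000e-02  3.1070e+01] F [-0.7  0.1  0.1] grip 0.0501 0.0
shift [ 0.0012 -0.0018  0.1192] 
red [391.7 118.1] [374 104  36  29 812] [0.59886512 0.23746776 0.112     ]
red [250.6 190.4] [243 177  16  27 337] [0.49719462 0.29775497 0.112     ]
```

View pics/w6.png

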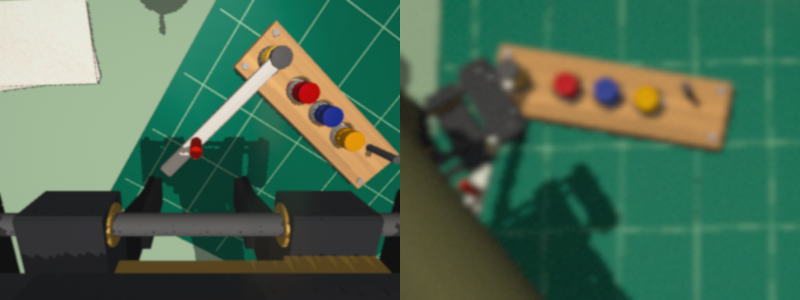

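Left panel: the knob spans (196,140)-(196,158), inside the finger span, and the three caps sit level in the rack. The right panel (top camera) shows all three jars in line. Descending onto the knob and gripping.

>>> play_rows:
  steps:
    - [[-0.0004,-0.0014,0.03,0,0,0,0.05],[0,0,0.03,0,0,0,0.05],[0,0,0.03,0,0,0,0.05],[0,0,0.027,0,0,0,0.05],[0,0,0,0,0,0,0.05],[0,0,0,0,0,0,0.0],[0,0,0,0,0,0,0.0],[0,0,0,0,0,0,0.0],[0,0,0,0,0,0,0.0],[0,0,0,0,0,0,0.0],[0,0,0,0,0,0,0.0],[0,0,0,0,0,0,0.0]]
  force: 30

```text
time_s: 18.7
tool_pos: [0.4944, 0.2963, 0.0805]
tool_rot: [180.0, -0.0, 30.9]
force: [-0.7, -0.3, 2.6]
grip_width: 0.0133
grasp_force: 30.0
```

```bash
cat >> h.py <<'E'
P=np.array([.6198,.2671])
def arc():
    o=get_obs();d=o["tool_pos"][:2]-P
    a=np.degrees(np.arctan2(d[1],d[0]))%360;print("bar world angle",round(a,2),"radius",round(np.hypot(*d),4),"left",round(258.85-a,2))
    go([*(P+.13*np.array([np.cos(np.radians(258.85)),np.sin(np.radians(258.85))])),.079])
E
python3 -c "
from h import *
arc()"
```

```text
bar world angle 166.88 radius 0.1287 left 91.97
t 18.7 pos [0.4944 0.2963 0.0805] rot [ 1.7999e+02 -2.0000e-02  3.0930e+01] F [-0.7 -0.3  2.6] grip 0.0133 30.0
shift [0.0054 0.186  0.0015]
```

>>> play_rows:
  steps:
    - [[-0.0066,0.0074,0,0,0,-0.0764,0],[-0.0066,0.0074,0,0,0,-0.0764,0],[-0.0066,0.0074,0,0,0,-0.0764,0],[-0.0066,0.0074,0,0,0,-0.0764,0],[-0.0066,0.0074,0,0,0,-0.0764,0],[-0.0066,0.0074,0,0,0,-0.0764,0],[-0.0066,0.0074,0,0,0,-0.0764,0],[0,0,0,0,0,0,0],[0,0,0,0,0,0,0]]

```text
time_s: 19.6
tool_pos: [0.4972, 0.2284, 0.0805]
tool_rot: [180.0, -0.1, 61.5]
force: [-1.3, 1.1, 3.1]
grip_width: 0.0133
grasp_force: 30.0
```

```bash
python3 -c "
from h import *
arc()"
```

```text
bar world angle 197.53 radius 0.1285 left 61.32
t 19.6 pos [0.4972 0.2284 0.0805] rot [ 1.7999e+02 -6.0000e-02  6.1470e+01] F [-1.3  1.1  3.1] grip 0.0133 30.0
shift [-0.0315  0.128   0.0015]
```

>>> play_rows:
  steps:
    - [[-0.0066,0.0074,0,0,0,-0.0764,0],[-0.0066,0.0074,0,0,0,-0.0764,0],[-0.0066,0.0074,0,0,0,-0.0764,0],[-0.0066,0.0074,0,0,0,-0.0764,0],[-0.0066,0.0074,0,0,0,-0.0764,0],[-0.0066,0.0074,0,0,0,-0.0764,0],[-0.0066,0.0074,0,0,0,-0.0764,0],[-0.0066,0.0074,0,0,0,-0.0764,0],[-0.0066,0.0074,0,0,0,-0.0764,0],[-0.0066,0.0074,0,0,0,-0.0764,0],[0,0,0,0,0,0,0],[0,0,0,0,0,0,0]]

```text
time_s: 20.8
tool_pos: [0.5581, 0.1544, 0.0804]
tool_rot: [-179.9, -0.1, 105.3]
force: [-3.5, 1.2, 5.5]
grip_width: 0.0128
grasp_force: 30.0
```

```bash
python3 -c "
from h import *
arc()"
```

```text
bar world angle 241.28 radius 0.1285 left 17.57
t 20.8 pos [0.5581 0.1544 0.0804] rot [-1.7994e+02 -7.0000e-02  1.0531e+02] F [-3.5  1.2  5.5] grip 0.0128 30.0
shift [-0.024   0.0314  0.0013]
```

>>> play_rows:
  steps:
    - [[-0.0066,0.0074,0,0,0,-0.0764,0],[-0.0066,0.0074,0,0,0,-0.0764,0],[-0.0066,0.0074,0,0,0,-0.0764,0],[-0.0033,0.0037,0,0,0,-0.038,0],[0,0,0,0,0,0,0],[0,0,0,0,0,0,0]]

```text
time_s: 21.4
tool_pos: [0.5901, 0.1421, 0.0804]
tool_rot: [-179.9, -0.1, 120.6]
force: [-4.2, 1.1, 6.8]
grip_width: 0.0131
grasp_force: 30.0
```

```bash
python3 -c "
from h import *
arc()"
```

```text
bar world angle 256.62 radius 0.1285 left 2.23
t 21.4 pos [0.5901 0.1421 0.0804] rot [-1.7991e+02 -7.0000e-02  1.2063e+02] F [-4.2  1.1  6.8] grip 0.0131 30.0
shift [-0.0045  0.0027  0.0014]
```

>>> play_rows:
  steps:
    - [[-0.0014,0.0015,0,0,0,-0.016,0],[-0.0014,0.0015,0,0,0,-0.016,0],[0,0,0,0,0,0,0],[0,0,0,0,0,0,0]]

```text
time_s: 21.8
tool_pos: [0.5939, 0.1413, 0.0804]
tool_rot: [-179.9, -0.1, 122.5]
force: [-4.2, 1.0, 7.0]
grip_width: 0.0129
grasp_force: 30.0
```

>>> play_rows:
  steps:
    - [[-0.0014,0.0015,0,0,0,0,0],[0,0,0,0,0,0,0],[0,0,0,0,0,0,0]]

```text
time_s: 22.1
tool_pos: [0.5941, 0.1412, 0.0803]
tool_rot: [-179.7, -0.1, 122.5]
force: [-9.1, -0.8, 10.0]
grip_width: 0.0132
grasp_force: 30.0
```

```bash
python3 -c "
from h import *
arc()"
```

```text
bar world angle 258.44 radius 0.1285 left 0.41
t 22.1 pos [0.5941 0.1412 0.0803] rot [-1.7970e+02 -1.4000e-01  1.2251e+02] F [-9.1 -0.8 10. ] grip 0.0132 30.0
shift [-0.0017 -0.0004  0.0013]
```

>>> play_rows:
  steps:
    - [[-0.0007,0.0007,0,0,0,0,0],[0,0,0,0,0,0,0],[0,0,0,0,0,0,0],[0,0,0,0,0,0,0]]

```text
time_s: 22.5
tool_pos: [0.5941, 0.1412, 0.0803]
tool_rot: [-179.6, -0.2, 122.5]
force: [-11.3, 0.5, 11.3]
grip_width: 0.013
grasp_force: 30.0
```

```bash
python3 - <<'E'
from h import *
c=read_camera("wrist");t=read_camera("top");arc()
f=np.hstack([c["frame"][:,:,::-1],cv2.resize(t["frame"][120:264,150:342,::-1],(512,384),interpolation=cv2.INTER_CUBIC)])
cv2.imwrite("pics/w7.png",cv2.resize(f,(800,300)))
E
```

```text
bar world angle 258.46 radius 0.1285 left 0.39
t 22.6 pos [0.5941 0.1412 0.0803] rot [-179.61   -0.18  122.53] F [-11.2   1.1  12.3] grip 0.0129 30.0
shift [-0.0017 -0.0004  0.0013]
```

View pics/w7.png

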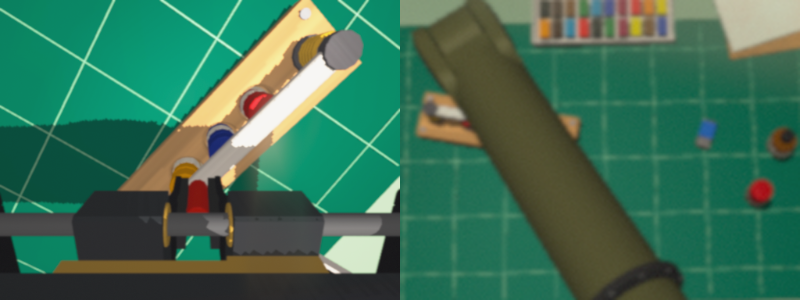

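The bar lies along the rack over the three jars. It is against its stop: 2 mm of extra command moved it 0.2 mm while the force rose from 4 to 11 N. The knob is between the fingers. Handing in.

```bash
python3 -c "
from cell import *
print(sign_off())"
```

```text
the job is handed in; nothing more can be done
None
```

The small red and ochre jars are seated in the two empty holes beside the blue one, the bar is swung over all three against its stop, the fingers are still gripping the knob there at 30 N, and the job is handed in.

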